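# Lift the tube rack out of the drained water bath and hold it to drip off

## Task

The water bath has been drained: take the rack that has the tubes in it by its handle, lift it straight out of the tank, and hold it level and still over the tank, a few centimetres clear of the rim, so that it can drip off into the tank. Keep every tube in its place and leave the empty rack and the things on the bench alone. Hold it so for at least three seconds and finish still holding it there: do not put it down.

Things in the scene. Friction and masses are not known exactly. Their poses are not given: they have to be found in the camera images.
- bath: Drained water bath, fixed, white with a blue band, lid off. Origin: on the bench under the tank's centre, z up. Open tank 170 (x) by 330 (y) mm, floor 55 mm and flat steel rim 150 mm above the bench. Walls 30 mm thick: 230 by 390 mm outside; a control console no taller than the rim adds 80 mm at the -y end, a small tap 30 mm at +y. Two wire racks stand in it, end to end along y.
- rack: The rack to lift: stainless wire, 5 by 2 places, 50 (x) by 125 (y) mm, with six loose capped tubes, most at its -y end; stands on the tank floor. Origin: centre of its underside; z up, y along its length and handle, roughly along the bath's y. With the tubes about 0.5 kg, balance point within 15 mm of the middle.
- rack_handle: Lifting handle of that rack: level bar along the rack's y above its middle line, round black sleeve 12 mm thick, 112 mm long, an upright rod at each end. Origin: centre of the bar, 130 mm above the rack's underside (35 mm above the rim while in the bath). Free below down to the tube caps, 41 mm lower. Axes as the rack's. A 30 N grip at its middle carries the rack without slipping.
- spare_rack: Bystander: a second rack of the same make, same size and handle, but empty; stands in the other end of the tank. Origin: centre of its underside. Leave it where it is.
- bottle: Bystander: round white plastic bottle, 72 mm across, 165 mm tall, on the bench to the right of the bath. Origin: centre of its underside.
- jar: Bystander: amber jar with black lid, 72 mm across, 95 mm tall, on the bench to the right of the bath. Origin: centre of its underside.
- stirrer: Bystander: blue magnetic stirrer with white top plate, about 270 by 155 mm, 77 mm tall, on the bench to the left of the bath. Origin: centre of its underside.
- tube0: One of six like sample tubes standing loose in the rack: amber, 16 mm thick, 80 mm tall, white cap 18 mm wide. Origin: centre of its underside, 9 mm above the rack's underside, at about x -12, y -48 mm of the rack; the places are some 20 mm square, so it stands loosely.
- tube1: One of six like sample tubes standing loose in the rack: amber, 16 mm thick, 80 mm tall, white cap 18 mm wide. Origin: centre of its underside, 9 mm above the rack's underside, at about x 12, y -48 mm of the rack; the places are some 20 mm square, so it stands loosely.
- tube2: One of six like sample tubes standing loose in the rack: amber, 16 mm thick, 80 mm tall, white cap 18 mm wide. Origin: centre of its underside, 9 mm above the rack's underside, at about x -12, y -24 mm of the rack; the places are some 20 mm square, so it stands loosely.
- tube3: One of six like sample tubes standing loose in the rack: amber, 16 mm thick, 80 mm tall, white cap 18 mm wide. Origin: centre of its underside, 9 mm above the rack's underside, at about x 12, y -24 mm of the rack; the places are some 20 mm square, so it stands loosely.
- tube4: One of six like sample tubes standing loose in the rack: amber, 16 mm thick, 80 mm tall, white cap 18 mm wide. Origin: centre of its underside, 9 mm above the rack's underside, at about x 12, y 0 mm of the rack; the places are some 20 mm square, so it stands loosely.
- tube5: One of six like sample tubes standing loose in the rack: amber, 16 mm thick, 80 mm tall, white cap 18 mm wide. Origin: centre of its underside, 9 mm above the rack's underside, at about x -12, y 48 mm of the rack; the places are some 20 mm square, so it stands loosely.

How it is judged:
By the outcome, as a careful person would: the job done as asked, in the order asked, and still so for the second after the job is handed in, while the arm keeps its last pose, push and grip.
It also fails if it takes over 40 s, if anything falls off the work surface, if the arm or the gripper's body presses on something with over 40 N, if the wrist force passes 120 N, or if a joint passes its speed limit or range.

## Robot

A 6-joint arm with a two-finger parallel gripper is mounted at the origin on the work surface. World frame = base frame: x ahead of the robot, y to its left, z up, the work surface at z = 0. Lengths are in m, angles in rad, forces in N, time in s.
With the tool pointing down it reaches from about 0.3 to 1 m from the base axis. Payload 5.1 kg.
Tool frame: the origin (TCP) lies at the very end of the fingers, on their centre line; the grasp point (between the pads) lies 19 mm behind it (ctrl.pinch_z is the distance from the TCP to the grasp point, in m); z points along the fingers, y is the line along which they close (so a half turn about z gives the same grasp; the last joint's range is limited). The gripper opens to 95 mm and grips with 3 to 60 N. Pads are 20 mm wide; open, the fingers measure 119 mm over their backs; the gripper's body (75 mm by 180 mm) begins 59 mm behind the grasp point.
Start: joints at [1.087, 0.124, 1.65, -0, 1.367, -0.083], TCP at [0.254, 0.598, 0.215] pointing down, gripper open.
Joint ranges: [-2.61, 2.61], [-1.02, 2.33], [0.03, 2.71], [-1.35, 4.49], [0.32, 2.68], [-2.91, 2.91]. Speed limits (rad/s): [2.57, 2.57, 3.14, 3.14, 3.14, 3.14].

## Interface

Orientations are given as a unit quaternion [w, x, y, z].
In Python, from bench import ctrl gives the robot as it stands. The module is installed in compiled form; this text tells all that it offers.
- The arm moves only by the tool drive_tool, never from a script. Its argument "increments" is a list of rows, each a list of 3 entries, a list of its own where there are three numbers: the shift along the tool's x, y, z in units of 10 cm (1.0 is 10 cm), then the turn, a rotation vector about the tool's x, y, z in units of pi rad (1.0 is pi rad), then the opening, from 0 (shut) to 1 (fully open). In form: [[[dx, dy, dz], [wx, wy, wz], claw], ...]. A call has exactly 10 rows; each row is the pose to reach, as a shift and turn from the pose commanded when the call began, along the tool's axes at that moment, turning the shorter way round; what a row does not reach only later rows make up. A row lasts 1/12 s, in which the tool goes at most 41.7 mm and 7.16 degrees, less where a joint would pass 70% of its speed; a pose out of reach is approached as far as the arm can. A call with a number of a shift or a turn outside -1 to 1 is refused whole. A call with a gripper value outside its range is refused whole. The fingers move at their own pace and stop on an object; "grip_force" is the grip in N (left out, the last holds). Time passes only in rows, so rows that repeat a pose let the fingers close, or fill a call up. It gives the time, the measured TCP pose, the force, the opening and the grip force at its end, in the units of the state.
- ctrl.read_state(): the state, without advancing time (a new reading comes with each control period).
- ctrl.capture(name): name is "scene" or "top" or "wrist"; returns a dict with "frame" (400x640x3 uint8, red, green, blue), "intrinsics" (3x3 intrinsics, pixels), "xyz" and "orientation" of the camera in the world. Camera axes: x right, y up, looking along -z (the intrinsics and any distortion apply to the point x, -y, -z); pixel columns grow to the right and rows downward; lengths in m; the calibration is good to about 2 mm. The wrist camera is an equidistant fisheye: a pixel r from the principal point sees the ray r / f radians off the axis. A picture is of the moment at which its call begins. There is no depth.
- ctrl.close_job(): hands the job in; it is judged then, once.
The state is a dict: "time_s": time; "joint_positions": joint angles; "qvel": joint speeds; "tau": joint torques, N m; "eef_pos": TCP position; "tool_rot": TCP orientation; "contact_force": force on the tool from outside, world axes, zero at the start; "wrist_torque": the same for the moment, N m; "opening": finger opening in m; "grasp_force": force on a finger pad.
Only numpy, scipy, OpenCV 4.12 (cv2) and the standard library are available. Lean on these libraries where they do the work, as an engineer would, in place of code of your own. Each camera call takes 0.05 s, during which the arm holds its last target. There are 200 camera calls.

## Working session

There is one attempt and no reset: what is moved stays moved. The work goes in short steps, Python scripts to look and compute and a tool call to move; the robot and the scene stay as the last step left them, time stands still between calls to the robot, and variables do not carry over. Pictures are saved under pics/ and viewed, at most 10 in all, crops included, and the job is handed in when it is done.

Besides the shell and the picture viewer there is one more tool, called after "Request:" as name(argument=value, ...) on one line, values as JSON. drive_tool: Moves the arm, as the interface text tells. Its arguments: {"type":"object","properties":{"increments":{"type":"array"},"grip_force":{"type":"number"}},"required":["increments"]}

```bash
mkdir -p pics
cat > h.py <<'E'
import numpy as np, cv2
from scipy.spatial.transform import Rotation as R
from bench import ctrl
def rot(q): return R.from_quat([q[1],q[2],q[3],q[0]])
def snap(n,f):
    c=ctrl.capture(n); cv2.imwrite(f'pics/{f}.png',c['frame'][:,:,::-1]); np.savez(f'pics/{f}.npz',**c); return c
def plane(c,px,z,fish=False):
    K=np.array(c['intrinsics']); u=(px[0]-K[0,2])/K[0,0]; v=(px[1]-K[1,2])/K[1,1]
    if fish:
        r=np.hypot(u,v); s=np.sin(r)/max(r,1e-9); d=np.array([u*s,-v*s,-np.cos(r)])
    else: d=np.array([u,-v,-1])
    d=rot(c['orientation']).apply(d); o=np.array(c['xyz'])
    return o+d*(z-o[2])/d[2]
E
python3 - <<'E'
from h import *
for n in('top','scene'):
    c=snap(n,n+'0'); print(n,c['xyz'],c['orientation'],c['intrinsics'])
print(ctrl.read_state())
E
```

```text
top [0.41895491 0.02820906 1.36509636] [-0.7038479  -0.03607783  0.04338126  0.70810634] [[383.20709177   0.         318.16747149]
 [  0.         383.20709177 196.49891547]
 [  0.           0.           1.        ]]
scene [1.40724922 0.49310246 0.83880315] [0.458423   0.22362536 0.3950902  0.76403127] [[427.61198007   0.         320.75082112]
 [  0.         427.61198007 197.6240891 ]
 [  0.           0.           1.        ]]
{'time_s': 0.1, 'joint_positions': array([ 1.08740399e+00,  1.24405070e-01,  1.65154021e+00, -1.79149614e-05,
        1.36749746e+00, -8.26298246e-02]), 'qvel': array([-0.00147816, -0.00196741, -0.00480215,  0.00068596,  0.000146  ,
        0.00145981]), 'tau': array([-8.82820814e-05, -4.18879580e+01, -3.61096573e+01,  7.76026631e-02,
        4.61954938e-02, -8.16468446e-05]), 'eef_pos': array([0.25335573, 0.59795744, 0.21353087]), 'tool_rot': array([-2.49894077e-04,  1.99041105e-01,  9.79990705e-01, -8.90692789e-04]), 'contact_force': array([0.1639024 , 0.27648071, 0.51311449]), 'wrist_torque': array([ 0.067841  , -0.00522503,  0.0091183 ]), 'grasp_force': 0.0, 'opening': 0.09557579408525145}
```

View pics/top0.png

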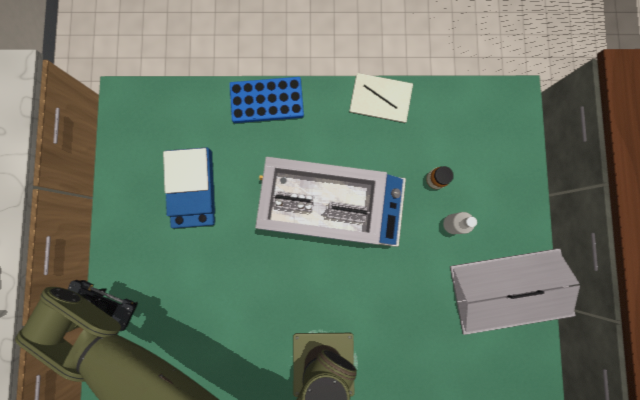

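View pics/scene0.png

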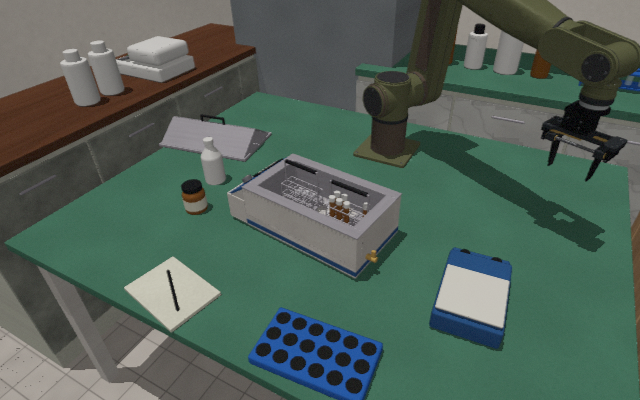

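The top view has world +x up and +y left. The console is at the right (-y) and the two black handles are near (293,199) and (350,211). In the scene view the amber tubes sit under the right-hand handle (350,187), which is the +y rack nearest the tap.

Run:
```python
from h import *
T=dict(np.load('pics/top0.npz')); S=dict(np.load('pics/scene0.npz'))
def bars(c,x0,x1,y0,y1,th=45):
    m=(c['frame'].max(2)<th).astype(np.uint8)[y0:y1,x0:x1]
    n,l,s,ce=cv2.connectedComponentsWithStats(m)
    for i in range(1,n):
        if s[i,4]<25: continue
        p=np.argwhere(l==i)[:,::-1].astype(float); p+= [x0,y0]
        k=p[:,0].argsort(); a=p[k[:max(3,len(k)//30)]].mean(0); b=p[k[-max(3,len(k)//30):]].mean(0)
        A,B=plane(c,a,.185),plane(c,b,.185)
        print(s[i,4],a.round(1),b.round(1),A.round(3),B.round(3),'mid',((A+B)/2).round(4),'len',np.linalg.norm(A-B).round(3),'yaw from y',np.degrees(np.arctan2(-(A-B)[0],(A-B)[1])).round(1))
print('top');bars(T,268,376,175,235)
print('scene');bars(S,270,390,150,205)
f=T['frame'][140:260,240:420,::-1]; g=S['frame'][145:270,220:410,::-1]
cv2.imwrite('pics/c0.png',np.vstack([cv2.resize(f,(760,300*1),interpolation=2)[:, :],cv2.resize(g,(760,300),interpolation=2)]))
```

```text
top
32 [277.  196.7] [296.7 198.7] [0.552 0.143 0.185] [0.546 0.082 0.185] mid [0.5491 0.1126 0.185 ] len 0.061 yaw from y -6.2
scene
108 [285.7 160.7] [314.3 171.7] [ 0.508 -0.132  0.185] [ 0.523 -0.027  0.185] mid [ 0.5153 -0.0795  0.185 ] len 0.107 yaw from y 172.3
145 [331.8 182. ] [366.  194.5] [0.547 0.042 0.185] [0.558 0.149 0.185] mid [0.5524 0.095  0.185 ] len 0.108 yaw from y 173.9
```

View pics/c0.png

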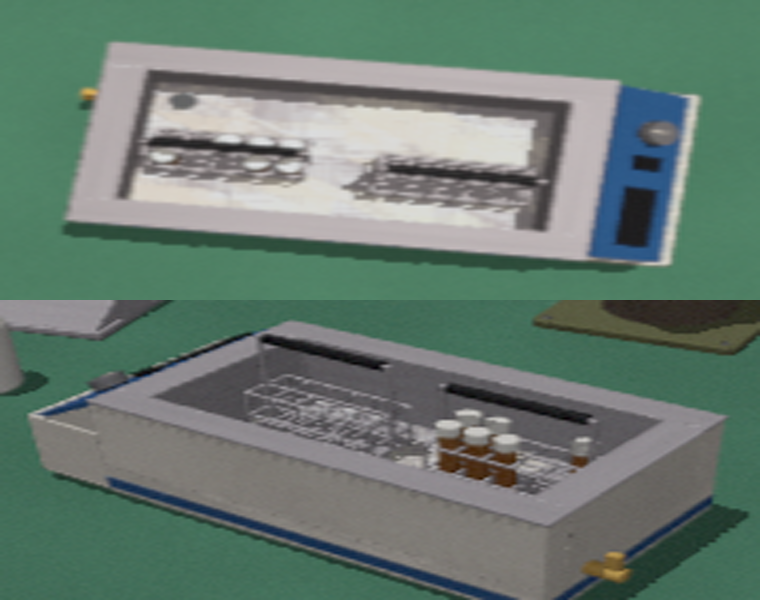

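The tubes are in the +y rack. Its handle is at about (0.552, 0.095), yaw about -6°, and it measures 108 mm against 112 expected. I'll go to a hover in five steps, turning in the last one.

Request:
drive_tool(increments=[[[-0.05,-0.04,-0.02],[0,0,0],1],[[-0.15,-0.11,-0.05],[0,0,0],1],[[-0.25,-0.18,-0.1],[0,0,0],1],[[-0.35,-0.26,-0.15],[0,0,0],1],[[-0.45,-0.33,-0.2],[0,0,0],1],[[-0.55,-0.4,-0.25],[0,0,0],1],[[-0.65,-0.48,-0.3],[0,0,0],1],[[-0.76,-0.56,-0.35],[0,0,0],1],[[-0.88,-0.65,-0.4],[0,0,0],1],[[-1.0,-0.74,-0.46],[0,0,0],1]])

```text
time_s: 0.93
eef_pos: [0.3175, 0.4899, 0.2611]
tool_rot: [0.0, 0.199, 0.98, -0.0]
contact_force: [0.2, -1.0, 0.6]
opening: 0.0953
grasp_force: 0.0
```

Request:
drive_tool(increments=[[[-0.1,-0.07,0],[0,0,0],1],[[-0.2,-0.15,0],[0,0,0],1],[[-0.3,-0.22,0],[0,0,0],1],[[-0.4,-0.3,0],[0,0,0],1],[[-0.5,-0.37,0],[0,0,0],1],[[-0.6,-0.44,0],[0,0,0],1],[[-0.7,-0.52,0],[0,0,0],1],[[-0.8,-0.59,0],[0,0,0],1],[[-0.9,-0.67,0],[0,0,0],1],[[-1.0,-0.74,0],[0,0,0],1]])

```text
time_s: 1.77
eef_pos: [0.3806, 0.383, 0.2607]
tool_rot: [0.0, 0.199, 0.98, -0.0]
contact_force: [0.4, 0.9, -0.3]
opening: 0.0952
grasp_force: 0.0
```

Request:
drive_tool(increments=[[[-0.1,-0.07,0],[0,0,0],1],[[-0.2,-0.15,0],[0,0,0],1],[[-0.3,-0.22,0],[0,0,0],1],[[-0.4,-0.3,0],[0,0,0],1],[[-0.5,-0.37,0],[0,0,0],1],[[-0.6,-0.44,0],[0,0,0],1],[[-0.7,-0.52,0],[0,0,0],1],[[-0.8,-0.59,0],[0,0,0],1],[[-0.9,-0.67,0],[0,0,0],1],[[-1.0,-0.74,0],[0,0,0],1]])

```text
time_s: 2.6
eef_pos: [0.4438, 0.2759, 0.2607]
tool_rot: [-0.0, 0.199, 0.98, -0.0]
contact_force: [-0.1, 0.8, -1.5]
opening: 0.0954
grasp_force: 0.0
```

Request:
drive_tool(increments=[[[-0.1,-0.07,0],[0,0,0.02],1],[[-0.2,-0.15,0],[0,0,0.05],1],[[-0.3,-0.22,0],[0,0,0.08],1],[[-0.4,-0.3,0],[0,0,0.11],1],[[-0.5,-0.37,0],[0,0,0.14],1],[[-0.6,-0.44,0],[0,0,0.17],1],[[-0.7,-0.52,0],[0,0,0.2],1],[[-0.8,-0.59,0],[0,0,0.22],1],[[-0.9,-0.67,0],[0,0,0.24],1],[[-1.0,-0.74,0],[0,0,0.25],1]])

```text
time_s: 3.43
eef_pos: [0.5069, 0.1687, 0.2606]
tool_rot: [0.0, 0.56, 0.829, -0.0]
contact_force: [-0.1, 0.0, 0.8]
opening: 0.0946
grasp_force: 0.0
```

```bash
cat >> h.py <<'E'
def goal(p,ydir):
    s=ctrl.read_state(); r=rot(s['tool_rot']); y=np.array([*ydir,0.]); y/=np.linalg.norm(y); z=np.array([0,0,-1.]); 
    g=R.from_matrix(np.column_stack([np.cross(y,z),y,z]))
    print('t',s['time_s'],'tcp',s['eef_pos'].round(4),'shift',(r.inv().apply(np.array(p)-s['eef_pos'])/.1).round(3),'turn',((r.inv()*g).as_rotvec()/np.pi).round(4),'F',s['contact_force'].round(1),'q',s['joint_positions'].round(2))
E
python3 -c "
from h import *
goal([.552,.09,.26],[.995,-.103])"
```

```text
t 3.4333 tcp [0.5069 0.1687 0.2606] shift [-0.898  0.125  0.006] turn [-0.      0.      0.1545] F [-0.1  0.   0.8] q [ 0.22 -0.16  1.85 -0.    1.45 -0.16]
```

Request:
drive_tool(increments=[[[-0.1,0.01,0],[0,0,0.02],1],[[-0.22,0.03,0],[0,0,0.04],1],[[-0.34,0.05,0],[0,0,0.06],1],[[-0.46,0.06,0],[0,0,0.08],1],[[-0.58,0.08,0],[0,0,0.1],1],[[-0.7,0.1,0],[0,0,0.12],1],[[-0.8,0.11,0],[0,0,0.135],1],[[-0.87,0.12,0],[0,0,0.15],1],[[-0.9,0.125,0],[0,0,0.155],1],[[-0.9,0.125,0],[0,0,0.155],1]])

```text
time_s: 4.27
eef_pos: [0.5521, 0.0902, 0.2605]
tool_rot: [-0.0, 0.743, 0.67, -0.0]
contact_force: [0.4, 0.5, 0.5]
opening: 0.095
grasp_force: 0.0
```

```bash
python3 -c "
from h import *
c=snap('wrist','w1'); print(c['xyz'],c['orientation'],c['intrinsics'])
goal([.552,.09,.26],[.995,-.103])"
```

```text
[0.55844926 0.16567325 0.42982619] [ 0.98935437 -0.13602579  0.00738619 -0.05118941] [[309.70691629   0.         318.01540264]
 [  0.         309.70691629 201.99955257]
 [  0.           0.           1.        ]]
t 4.3167 tcp [0.5519 0.0907 0.2606] shift [-0.007  0.002  0.006] turn [-0.0001 -0.      0.0004] F [-0.6  0.1  0.4] q [ 0.07 -0.1   1.8   0.    1.44  0.17]
```

View pics/w1.png

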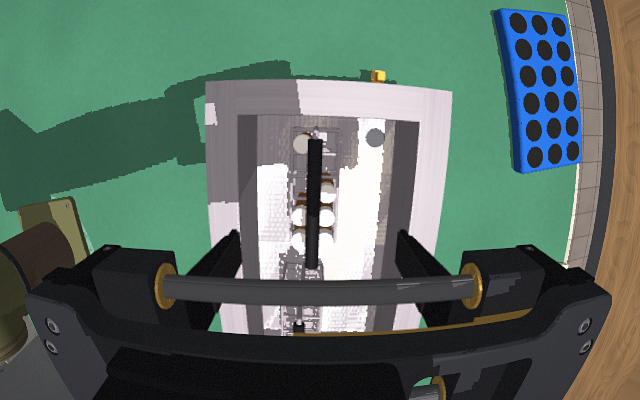

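The wrist view shows the black sleeve from about (316,139) to (311,269) with six white caps beneath it. It is centred between the fingers and a cap is visible at the +y end.

Run:
```python
from h import *
c=dict(np.load('pics/w1.npz')); f=c['frame']
m=f.max(2)<50; xs=[]
for r in range(136,274,4):
    k=np.where(m[r,296:336])[0]+296
    if len(k): print(r,k.min(),k.max(),end=' | ')
print()
for p in [(315.5,138),(314,180),(313,230),(311.5,269)]: print(p,plane(c,p,.185,True).round(4))
```

```text
140 308 321 | 144 308 321 | 148 308 321 | 152 308 321 | 156 308 321 | 160 308 321 | 164 308 321 | 168 308 321 | 172 308 321 | 176 307 320 | 180 307 321 | 184 307 320 | 188 307 319 | 192 307 319 | 196 306 319 | 200 306 319 | 204 306 320 | 208 307 319 | 212 307 318 | 216 307 318 | 220 307 318 | 224 307 318 | 228 305 318 | 232 306 318 | 236 306 317 | 240 306 317 | 244 306 317 | 248 306 317 | 252 306 317 | 256 306 317 | 260 306 317 | 264 305 317 | 268 309 314 | 
(315.5, 138) [0.5546 0.1496 0.185 ]
(314, 180) [0.5499 0.1161 0.185 ]
(313, 230) [0.5444 0.0734 0.185 ]
(311.5, 269) [0.539  0.0365 0.185 ]
```

Length measures 113 mm against 112, so it checks. The centre is about (0.547, 0.093) with yaw about -7°. I'll grip 5 mm towards the heavier -y side.

Request:
drive_tool(increments=[[[0,-0.02,0.06],[0,0,0.002],1],[[-0.01,-0.04,0.16],[0,0,0.004],1],[[-0.02,-0.055,0.28],[0,0,0.006],1],[[-0.02,-0.055,0.4],[0,0,0.006],1],[[-0.02,-0.055,0.52],[0,0,0.006],1],[[-0.02,-0.055,0.64],[0,0,0.006],1],[[-0.02,-0.055,0.76],[0,0,0.006],1],[[-0.02,-0.055,0.86],[0,0,0.006],1],[[-0.02,-0.055,0.92],[0,0,0.006],1],[[-0.02,-0.055,0.945],[0,0,0.006],1]])

```text
time_s: 5.15
eef_pos: [0.5454, 0.0896, 0.1644]
tool_rot: [-0.001, 0.749, 0.663, -0.001]
contact_force: [0.2, -0.2, -0.3]
opening: 0.0953
grasp_force: 0.0
```

Request:
drive_tool(increments=[[[0,0,0],[0,0,0],0.8],[[0,0,0],[0,0,0],0.7],[[0,0,0],[0,0,0],0.6],[[0,0,0],[0,0,0],0.5],[[0,0,0],[0,0,0],0.45],[[0,0,0],[0,0,0],0.4],[[0,0,0],[0,0,0],0.35],[[0,0,0],[0,0,0],0.3],[[0,0,0],[0,0,0],0.3],[[0,0,0],[0,0,0],0.3]], grip_force=10)

```text
time_s: 5.98
eef_pos: [0.5461, 0.0897, 0.1661]
tool_rot: [-0.0, 0.749, 0.663, -0.0]
contact_force: [-0.0, -0.5, -0.4]
opening: 0.0339
grasp_force: 0.0
```

```bash
python3 -c "
from h import *
snap('wrist','w2'); snap('scene','s2')
f=cv2.imread('pics/w2.png')[100:350,180:460]; g=cv2.imread('pics/s2.png')[100:300,220:440]
cv2.imwrite('pics/c2.png',np.hstack([cv2.resize(f,(390,350)),cv2.resize(g,(390,350))]))
goal([.5465,.088,.166],[.9925,-.122])"
```

```text
t 6.0833 tcp [0.5461 0.0897 0.1661] shift [-0.016  0.006  0.001] turn [-0.     -0.      0.0004] F [ 0.6  0.2 -0.5] q [ 0.07 -0.05  1.92  0.    1.28  0.19]
```

View pics/c2.png

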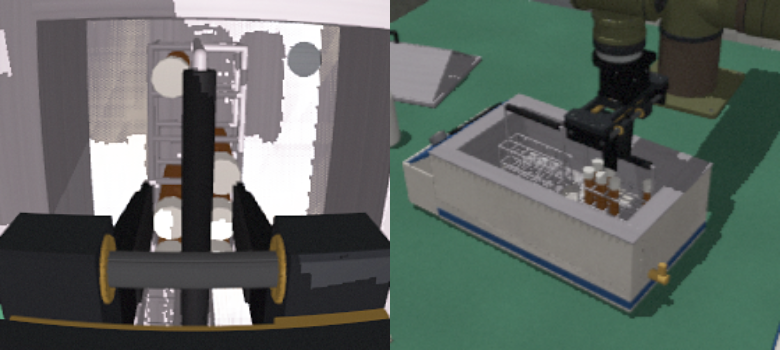

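The fingers straddle the sleeve nearly centrally (sleeve at crop x≈199, fingers at about 150 and 245). The caps are undisturbed, so I'll close now.

Request:
drive_tool(increments=[[[-0.01,0,0],[0,0,0],0.25],[[-0.01,0,0],[0,0,0],0.2],[[-0.01,0,0],[0,0,0],0.15],[[-0.01,0,0],[0,0,0],0.12],[[-0.01,0,0],[0,0,0],0.1],[[-0.01,0,0],[0,0,0],0.05],[[-0.01,0,0],[0,0,0],0],[[-0.01,0,0],[0,0,0],0],[[-0.01,0,0],[0,0,0],0],[[-0.01,0,0],[0,0,0],0]], grip_force=42)

```text
time_s: 6.92
eef_pos: [0.5462, 0.0887, 0.1663]
tool_rot: [0.0, 0.749, 0.663, 0.0]
contact_force: [1.3, -0.2, 0.8]
opening: 0.0109
grasp_force: 42.0
```

Request:
drive_tool(increments=[[[0,0,0],[0,0,0],0],[[0,0,0],[0,0,0],0],[[0,0,0],[0,0,0],0],[[0,0,-0.01],[0,0,0],0],[[0,0,-0.02],[0,0,0],0],[[0,0,-0.04],[0,0,0],0],[[0,0,-0.06],[0,0,0],0],[[0,0,-0.08],[0,0,0],0],[[0,0,-0.1],[0,0,0],0],[[0,0,-0.1],[0,0,0],0]])

```text
time_s: 7.75
eef_pos: [0.5462, 0.0887, 0.1767]
tool_rot: [0.0, 0.749, 0.663, 0.0]
contact_force: [-0.3, -0.4, -4.2]
opening: 0.0109
grasp_force: 42.0
```

```bash
python3 -c "
from h import *
s=ctrl.read_state(); print(s['contact_force'],s['wrist_torque'],s['grasp_force'],s['opening'])
snap('wrist','w3'); snap('scene','s3')
f=cv2.imread('pics/w3.png')[100:350,180:460]; g=cv2.imread('pics/s3.png')[150:270,270:410]
cv2.imwrite('pics/c3.png',np.hstack([cv2.resize(f,(390,350)),cv2.resize(g,(400,350))]))
goal([.5465,.088,.166],[.9925,-.122])"
```

```text
[-0.29274262 -0.41337026 -4.20288781] [-0.14474224  0.0415901   0.04152132] 41.9741427898407 0.01092514257120919
t 7.85 tcp [0.5461 0.0887 0.1764] shift [-0.007  0.005  0.104] turn [ 0.0001 -0.      0.0003] F [-0.5 -0.2 -4.1] q [ 0.06 -0.06  1.91  0.    1.3   0.19]
```

View pics/c3.png

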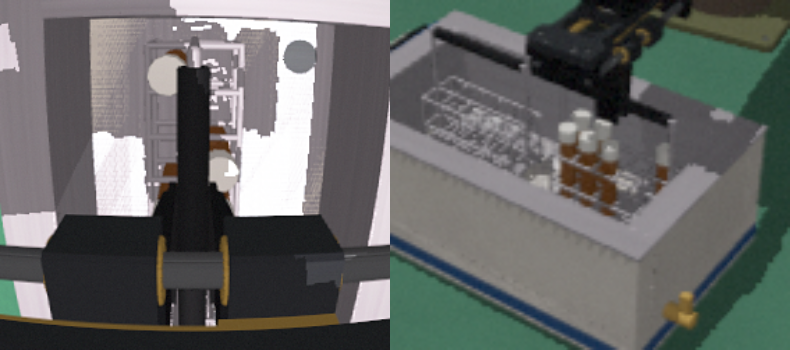

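The rack is off the floor (about 4.2–4.8 N), with the tubes upright and in place. I'll lift gently straight up.

Request:
drive_tool(increments=[[[0,0,-0.01],[0,0,0],0],[[0,0,-0.03],[0,0,0],0],[[0,0,-0.06],[0,0,0],0],[[0,0,-0.1],[0,0,0],0],[[0,0,-0.14],[0,0,0],0],[[0,0,-0.18],[0,0,0],0],[[0,0,-0.22],[0,0,0],0],[[0,0,-0.25],[0,0,0],0],[[0,0,-0.27],[0,0,0],0],[[0,0,-0.28],[0,0,0],0]])

```text
time_s: 8.68
eef_pos: [0.5462, 0.0887, 0.2047]
tool_rot: [0.0, 0.749, 0.663, 0.0]
contact_force: [0.6, 0.0, -3.4]
opening: 0.0112
grasp_force: 42.0
```

```bash
cat >> h.py <<'E'
def tilt(f):
    # handle line right of the gripper and tubes in scene view; wrist handle end
    s=ctrl.read_state(); print('F',s['contact_force'].round(2),'T',s['wrist_torque'].round(3),'grip',s['grasp_force'],s['opening'],s['eef_pos'].round(4))
    snap('wrist','w'+f); c=snap('scene','s'+f)
    r=rot(s['tool_rot']); u=r.apply([1,0,0]); g=s['eef_pos']-r.apply([0,0,1])*.019
    K=c['intrinsics']; R_=rot(c['orientation'])
    for d in (-.05,.061,):
        p=R_.inv().apply(g+u*d-c['xyz']); print('level bar end px',(K[0,2]+K[0,0]*p[0]/-p[2]).round(1),(K[1,2]+K[1,1]*p[1]/p[2]).round(1))
    w=cv2.imread(f'pics/w{f}.png')[100:350,180:460]; g=cv2.imread(f'pics/s{f}.png')[100:270,250:430]
    cv2.imwrite(f'pics/c{f}.png',np.hstack([cv2.resize(w,(390,380)),cv2.resize(g,(402,380))]))
E
python3 -c "
from h import *
tilt('4')"
```

```text
F [ 0.58  0.03 -3.42] T [-0.096  0.066 -0.036] grip 41.97434663772583 0.011219521054856142 [0.5462 0.0887 0.2047]
level bar end px 332.0 168.6
level bar end px 367.6 181.4
```

View pics/c4.png

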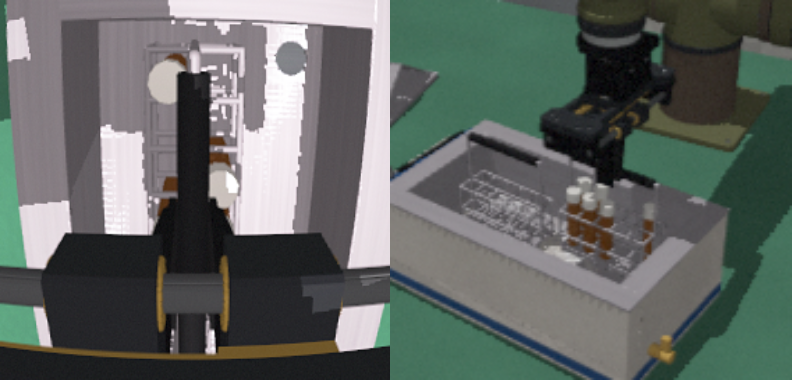

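The rack is rising cleanly. The bar end is near (368,183) in the scene view against about (368,181) predicted for level, and the tubes are in place. I'll continue up.

Request:
drive_tool(increments=[[[0,0,-0.01],[0,0,0],0],[[0,0,-0.03],[0,0,0],0],[[0,0,-0.07],[0,0,0],0],[[0,0,-0.12],[0,0,0],0],[[0,0,-0.17],[0,0,0],0],[[0,0,-0.22],[0,0,0],0],[[0,0,-0.27],[0,0,0],0],[[0,0,-0.32],[0,0,0],0],[[0,0,-0.37],[0,0,0],0],[[0,0,-0.42],[0,0,0],0]])

```text
time_s: 9.62
eef_pos: [0.546, 0.0887, 0.2468]
tool_rot: [0.0, 0.749, 0.663, 0.0]
contact_force: [-0.7, 0.8, -4.8]
opening: 0.0109
grasp_force: 42.0
```

Request:
drive_tool(increments=[[[0,0,-0.05],[0,0,0],0],[[0,0,-0.1],[0,0,0],0],[[0,0,-0.15],[0,0,0],0],[[0,0,-0.2],[0,0,0],0],[[0,0,-0.25],[0,0,0],0],[[0,0,-0.3],[0,0,0],0],[[0,0,-0.35],[0,0,0],0],[[0,0,-0.4],[0,0,0],0],[[0,0,-0.45],[0,0,0],0],[[0,0,-0.48],[0,0,0],0]])

```text
time_s: 10.45
eef_pos: [0.5462, 0.0887, 0.2951]
tool_rot: [0.0, 0.749, 0.663, 0.0]
contact_force: [0.4, -0.5, -3.8]
opening: 0.0112
grasp_force: 42.0
```

Request:
drive_tool(increments=[[[0,0,-0.02],[0,0,0],0],[[0,0,-0.04],[0,0,0],0],[[0,0,-0.05],[0,0,0],0],[[0,0,-0.05],[0,0,0],0],[[0,0,-0.05],[0,0,0],0],[[0,0,-0.05],[0,0,0],0],[[0,0,-0.05],[0,0,0],0],[[0,0,-0.05],[0,0,0],0],[[0,0,-0.05],[0,0,0],0],[[0,0,-0.05],[0,0,0],0]])

```text
time_s: 11.28
eef_pos: [0.546, 0.0887, 0.2991]
tool_rot: [-0.0, 0.749, 0.663, -0.0]
contact_force: [-0.1, 0.5, -3.8]
opening: 0.0111
grasp_force: 42.0
```

```bash
python3 -c "
from h import *
tilt('5')
c=dict(np.load('pics/s5.npz'));f=c['frame']
m=(f.max(2)<45)
for x in range(350,376,2):
    k=np.where(m[135:185,x])[0]+135
    print(x,(k.min(),k.max(),len(k)) if len(k) else None,end=' ')
"
```

```text
F [-0.06  0.46 -3.82] T [-0.113  0.118 -0.031] grip 41.974525451660156 0.011141365197624655 [0.546  0.0887 0.2991]
level bar end px 331.8 137.4
level bar end px 369.3 149.3
350 (np.int64(135), np.int64(152), 18) 352 (np.int64(135), np.int64(149), 15) 354 (np.int64(135), np.int64(147), 13) 356 (np.int64(144), np.int64(147), 4) 358 (np.int64(145), np.int64(148), 4) 360 (np.int64(145), np.int64(149), 5) 362 (np.int64(146), np.int64(150), 5) 364 (np.int64(147), np.int64(150), 4) 366 (np.int64(147), np.int64(151), 5) 368 (np.int64(148), np.int64(151), 4) 370 (np.int64(148), np.int64(148), 1) 372 (np.int64(135), np.int64(137), 3) 374 None
```

View pics/c5.png

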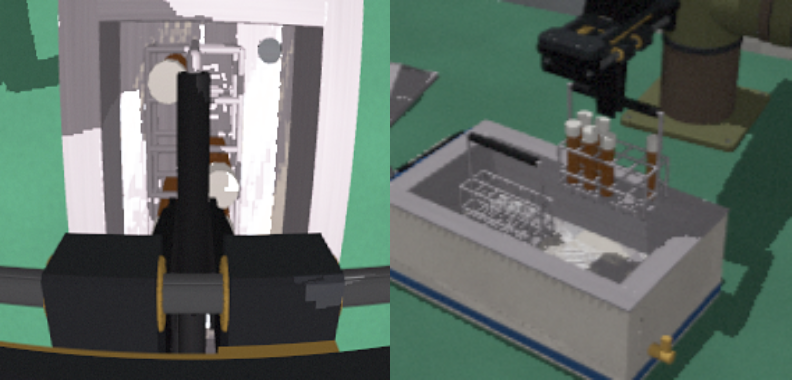

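The rack hangs level: measured bar slope is 0.30 px/px against 0.317 predicted. All tubes are seated and the underside is at about 0.188 m, 38 mm above the rim. Now I'll hold.

Request:
drive_tool(increments=[[[0,0,0],[0,0,0],0],[[0,0,0],[0,0,0],0],[[0,0,0],[0,0,0],0],[[0,0,0],[0,0,0],0],[[0,0,0],[0,0,0],0],[[0,0,0],[0,0,0],0],[[0,0,0],[0,0,0],0],[[0,0,0],[0,0,0],0],[[0,0,0],[0,0,0],0],[[0,0,0],[0,0,0],0]])

```text
time_s: 12.22
eef_pos: [0.546, 0.0887, 0.2992]
tool_rot: [0.0, 0.749, 0.663, 0.0]
contact_force: [-0.2, 0.1, -4.3]
opening: 0.0108
grasp_force: 42.0
```

Request:
drive_tool(increments=[[[0,0,0],[0,0,0],0],[[0,0,0],[0,0,0],0],[[0,0,0],[0,0,0],0],[[0,0,0],[0,0,0],0],[[0,0,0],[0,0,0],0],[[0,0,0],[0,0,0],0],[[0,0,0],[0,0,0],0],[[0,0,0],[0,0,0],0],[[0,0,0],[0,0,0],0],[[0,0,0],[0,0,0],0]])

```text
time_s: 13.05
eef_pos: [0.546, 0.0887, 0.2992]
tool_rot: [-0.0, 0.749, 0.663, -0.0]
contact_force: [0.0, 0.2, -5.1]
opening: 0.011
grasp_force: 42.0
```

Request:
drive_tool(increments=[[[0,0,0],[0,0,0],0],[[0,0,0],[0,0,0],0],[[0,0,0],[0,0,0],0],[[0,0,0],[0,0,0],0],[[0,0,0],[0,0,0],0],[[0,0,0],[0,0,0],0],[[0,0,0],[0,0,0],0],[[0,0,0],[0,0,0],0],[[0,0,0],[0,0,0],0],[[0,0,0],[0,0,0],0]])

```text
time_s: 13.88
eef_pos: [0.546, 0.0887, 0.2992]
tool_rot: [0.0, 0.749, 0.663, -0.0]
contact_force: [0.9, -0.5, -3.6]
opening: 0.0109
grasp_force: 42.0
```

Request:
drive_tool(increments=[[[0,0,0],[0,0,0],0],[[0,0,0],[0,0,0],0],[[0,0,0],[0,0,0],0],[[0,0,0],[0,0,0],0],[[0,0,0],[0,0,0],0],[[0,0,0],[0,0,0],0],[[0,0,0],[0,0,0],0],[[0,0,0],[0,0,0],0],[[0,0,0],[0,0,0],0],[[0,0,0],[0,0,0],0]])

```text
time_s: 14.72
eef_pos: [0.546, 0.0887, 0.2991]
tool_rot: [-0.0, 0.749, 0.663, 0.0]
contact_force: [0.9, 1.1, -5.4]
opening: 0.0108
grasp_force: 42.0
```

Request:
drive_tool(increments=[[[0,0,0],[0,0,0],0],[[0,0,0],[0,0,0],0],[[0,0,0],[0,0,0],0],[[0,0,0],[0,0,0],0],[[0,0,0],[0,0,0],0],[[0,0,0],[0,0,0],0],[[0,0,0],[0,0,0],0],[[0,0,0],[0,0,0],0],[[0,0,0],[0,0,0],0],[[0,0,0],[0,0,0],0]])

```text
time_s: 15.55
eef_pos: [0.546, 0.0887, 0.2991]
tool_rot: [-0.0, 0.749, 0.663, -0.0]
contact_force: [-0.6, 0.7, -4.5]
opening: 0.0109
grasp_force: 42.0
```

```bash
python3 -c "
from h import *
tilt('6')
a=np.load('pics/s5.npz')['frame'].astype(int);b=np.load('pics/s6.npz')['frame'].astype(int)
print('pixels changed',(abs(a-b).max(2)>40).sum())
print(ctrl.close_job())"
```

```text
F [-0.61  0.68 -4.46] T [-0.08   0.056 -0.061] grip 41.97447896003723 0.010883530523799352 [0.546  0.0887 0.2991]
level bar end px 331.8 137.4
level bar end px 369.3 149.2
pixels changed 0
the job is handed in; nothing more can be done
None
```

The job is handed in: the arm is holding the tube rack level and still about 4 cm above the rim, over the tank, with all six tubes in place after more than 4 s of holding.

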